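# Flip open the contact-tip box

### The arm

A 6-joint arm with a two-finger parallel gripper is mounted at the origin on a cart in front of the work surface, level with it; the furniture and walls round the work are solid. World frame = base frame: x ahead of the robot, y to its left, z up, the work surface at z = 0. Lengths are in mm, angles in rad, forces in N, time in s.
With the tool pointing down it reaches from about 275 to 775 mm from the base axis. Payload 14.6 kg.
Tool frame: the origin (TCP) lies midway between the tips of the shut fingers; the grasp point (between the pads) lies 19 mm behind it; z points along the fingers, y is the line along which they close (so a half turn about z gives the same grasp; the last joint's range is limited). The gripper opens to 85 mm and grips with 20 to 120 N. Pads are 22 mm wide; open, the fingers measure 114 mm over their backs; the gripper's body (76 mm by 85 mm) begins 54 mm behind the grasp point. The pads swing forward as they close: fully open they stand 13 mm farther back than shut.
Start: joints at [1.034, 0.263, -0.048, 1.259, 0, 1.415], TCP at [195.615, 487.199, 231.278] pointing down, gripper open.
Joint ranges: [-2.65, 2.65], [-0.89, 1.7], [-1.18, 1.37], [-2.13, 2.11], [-1.35, 1.29], [-3.14, 3.14]. Speed limits (rad/s): [1.89, 1.89, 2.57, 2.79, 3.14, 3.14].

### API

Orientations are given as a unit quaternion [w, x, y, z].
In Python, from rig import r gives the robot as it stands.
- The arm moves only by the tool apply_moves, never from a script. Its argument "motion" is a list of rows, each a list of 7 numbers: the turn, a rotation vector about the world's x, y, z in rad, then the shift along the world's x, y, z in m, then the opening in per cent of the stroke, from 0 (shut) to 100 (fully open). A call has exactly 10 rows; each row shifts and turns the commanded pose from where the row before left it; what a row does not reach is not made up. A row lasts 1/12 s, in which the tool goes at most 41.7 mm and 7.16 degrees, less where a joint would pass 70% of its speed; a pose out of reach is approached as far as the arm can. A call with a gripper value outside its range is refused whole. The fingers move at their own pace and stop on an object; the grip force is fixed at half the most. Time passes only in rows, so rows that do not move let the fingers close, or fill a call up. It gives the time, the measured TCP pose, the force, the opening and the grip force at its end, in the units of the state.
- r.get_obs(): the state, without advancing time (a new reading comes with each control period).
- r.snapshot(name): name is "scene" or "side" or "wrist"; returns the picture (420x560x3 uint8, red, green, blue); there is no depth.
- r.get_calibration(name): a dict with "K" (3x3 intrinsics, pixels), "position" and "attitude" of the camera in the world; the wrist camera has in their place "T_tool_cam" (4x4, takes a point from camera to tool coordinates, whose origin is the TCP and whose axes are the flange's). Camera axes: x right, y down, z forward; pixel columns grow to the right and rows downward; lengths in mm; the calibration is good to about 2 mm. A picture is of the moment at which its call begins: read the wrist's pose just before it. get_calibration takes no time and is no camera call.
- r.finish_job(): hands the job in; it is judged then, once.
The state is a dict: "t": time; "joint_positions": joint angles; "dq": joint speeds; "effort": joint torques, N m; "tool_pos": TCP position; "eef_rot": TCP orientation; "force": force on the tool from outside, world axes, zero at the start; "moment": the same for the moment, N m; "finger_gap": finger opening in mm; "gripper_force": force on a finger pad.
Only numpy, scipy, OpenCV 4.12 (cv2) and the standard library are available. Lean on these libraries where they do the work, as an engineer would, in place of code of your own. Each camera call takes 0.05 s, during which the arm holds its last target. There are 200 camera calls.

### The job

The workpiece, a tube stub tacked on a square plate, stands in front of the steel tip box: first push it aside along the table, where there is room on the right, until at least 15 cm of table lies between it and the box, leaving the lid shut meanwhile. Then put a fingertip under the red tab on the lid's front edge and flip the lid up and over its tipping point, so that it leans back against its stop and stays open by its own weight; swing it over, do not fling it. Nothing is gripped or lifted off the table, the workpiece stays flat on its plate, and the other things on the table are left where they are.

Things in the scene. Friction and masses are not known exactly. Their poses are not given: they have to be found in the camera images.
- parts_box: Dark steel tip box with a hinged lid, fixed to the table; 126 (x) x 175 (y) x 66 mm high. Origin: centre of its underside on the table. x points from the front (the tab side, which faces the near right as seen from the robot) to the hinge at the back, y along the hinge, z up. The front wall is at x = -53 mm; the lid's front skirt is at x = -56 mm, from z = 51 to 64 mm, and is as wide as the box (y from -88 to 88 mm).
- lid_hinge (a point): Middle of the lid's hinge axis, fixed on the box at x = 60, y = 0, z = 64 mm in the box frame. The axis runs along the box's y. Beyond and to the right of the box an extraction hood hangs over the far half of the table, its mouth some 0.38 m above it: pass in front of it with wrist and arm.
- parts_box_lid (a joint): Angle of the lid: 0 shut, grows as the front edge rises, 1.83 rad (105 degrees) is its stop, leaning back. The hinge is loose: below about 1.55 rad the lid falls shut by its weight, above about 1.65 rad it falls open against the stop. The lid with its tab weighs about 0.19 kg, so it takes about 1 N at the tab to lift it.
- tab_edge (a point): Middle of the rolled outer edge (6 mm thick) of the red tab on the lid's front, moves with the lid. The tab is 50 mm wide (y), 3 mm thick, stands out 27 mm before the skirt and rises outward at 25 degrees; shut, this edge is at x = -82, y = 0, z = 74 mm in the box frame, with free space beneath it down to the table. The edge goes round the hinge axis on a radius of 142 mm.
- stub_plate: Loose workpiece: a steel tube, 57 mm in diameter, standing upright on a flat plate 104 x 101 mm and 6 mm thick; 57 mm high in all, 0.4 to 0.8 kg. Origin: centre of the plate's underside, z up; the tube's axis passes x = 3, y = -1 mm. It starts on the table in front of the box. It counts as out of the way when its origin is more than 250 mm from the box's origin, measured level. The table to the right of it is free for some 15 cm and more.
- nut_0: Loose hexagon nut, 27 x 31 x 15 mm, to the left; bystander. Origin at its underside.
- gusset_f: Loose triangular steel gusset, 72 x 72 x 6 mm, to the left; bystander. Origin at its underside.
- chipping_hammer: Loose chipping hammer with a spiral wire handle, 160 x 245 x 27 mm, to the right; bystander. Origin at the underside.
- tube_offcut_g: Loose offcut of square steel tube, 35 x 85 x 35 mm, near right; bystander. Origin at the underside.

How it is judged (in metres and radians):
On the way, in this order (a step that is already met when the one before it is completed fails the run):
1. the workpiece has been pushed away from the box, the lid still shut (horizontal distance between stub_plate and parts_box above 0.25 m and angle between stub_plate's own z axis and vertical below 0.1 rad and linear speed of stub_plate below 0.02 m/s and value of joint parts_box_lid below 0.15 rad), for 0.2 s.
2. the lid has been flipped over its tipping point (value of joint parts_box_lid above 1.68 rad), for 0.2 s.
At the end, for the whole second after the job is handed in: The lid leans back at rest against its stop (angle above 1.75 rad), and the workpiece stands flat and at rest with its origin more than 250 mm, measured level, from that of the box (horizontal distance between stub_plate and parts_box above 0.25 m and angle between stub_plate's own z axis and vertical below 0.1 rad and linear speed of stub_plate below 0.02 m/s and value of joint parts_box_lid above 1.75 rad and velocity of joint parts_box_lid between -0.1 and 0.1 rad/s); the robot touches nothing.
It fails at once if the workpiece is lifted off the table (more than 12 mm) or tipped (more than 0.35 rad) (height (world z) of stub_plate above 0.012 m or angle between stub_plate's own z axis and vertical above 0.35 rad).
It fails at once if the lid is flung open (faster than 6 rad/s) (velocity of joint parts_box_lid above 6 rad/s).
It fails at once if a bystander (nut, gusset, hammer or square tube offcut) is moved by more than 25 mm (distance of any of nut_0, gusset_f, chipping_hammer, tube_offcut_g from where it was at the start of the episode above 0.025 m).
It also fails if it takes over 54 s, if anything falls off the work surface, if the arm or the gripper's body presses on something with over 40 N, if the wrist force passes 120 N, or if a joint passes its speed limit or range.

## Working session

There is one attempt and no reset: what is moved stays moved. The work goes in short steps, Python scripts to look and compute and a tool call to move; the robot and the scene stay as the last step left them, time stands still between calls to the robot, and variables do not carry over. Pictures are saved under pics/ and viewed, at most 10 in all, crops included, and the job is handed in when it is done.

Besides the shell and the picture viewer there is one more tool, called after "Call:" by a JSON object that holds its "op" and its "data", one argument or row to a line. apply_moves: Moves the arm, as the interface text tells. Its arguments: {"type":"object","properties":{"motion":{"type":"array","items":{"type":"array","items":{"type":"number"}}}},"required":["motion"]}

```bash
mkdir -p pics; python3 - <<'E'
from rig import r
import cv2,numpy as np
o=r.get_obs();print({k:np.round(v,3).tolist() for k,v in o.items()})
for n in("scene","side"):
    im=r.snapshot(n);cv2.imwrite(f"pics/{n}0.png",im[:,:,::-1])
    c=r.get_calibration(n);print(n,c)
E
```

```text
{'t': 0.0, 'joint_positions': [1.034, 0.264, -0.049, 1.259, 0.0, 1.415], 'dq': [-0.001, -0.0, -0.001, -0.002, 0.001, 0.001], 'effort': [-0.0, -63.761, 38.456, 0.014, -0.0, 0.0], 'tool_pos': [195.459, 486.967, 230.837], 'eef_rot': [-0.0, 0.19, 0.982, -0.0], 'force': [-0.113, 0.681, 0.324], 'moment': [-0.037, 0.006, 0.034], 'gripper_force': 0.0, 'finger_gap': 85.546}
scene {'K': array([[534.35244776,   0.        , 284.78269063],
       [  0.        , 534.35244776, 214.10755514],
       [  0.        ,   0.        ,   1.        ]]), 'position': array([-409.65965871,  924.61624089, 1019.8700665 ]), 'attitude': array([ 0.18143942, -0.36266938,  0.81454959, -0.41480071])}
side {'K': array([[475.36196663,   0.        , 279.09930447],
       [  0.        , 475.36196663, 207.2219344 ],
       [  0.        ,   0.        ,   1.        ]]), 'position': array([-150.79960119,  931.20580304, 1095.5555233 ]), 'attitude': array([ 0.14163283, -0.28916956,  0.86422627, -0.38656702])}
```

View pics/scene0.png

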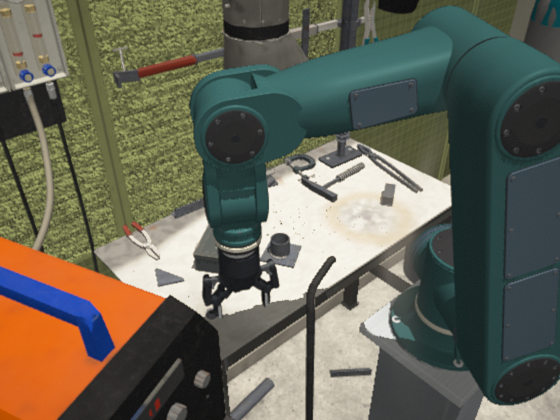

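View pics/side0.png

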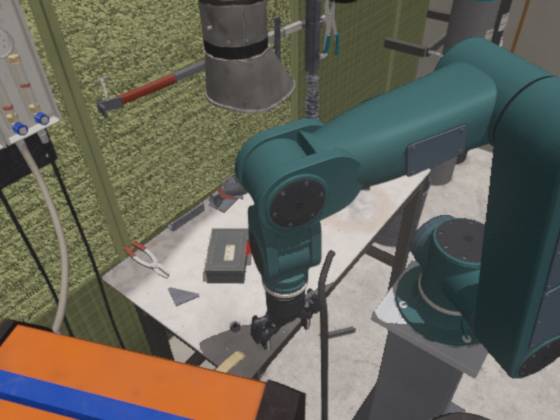

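The scene view shows the stub near (281,245), with the box half hidden at (210,250). The side view shows the box at (228,255) and the red tab at (249,247), with the stub hidden behind the arm. I'll make an enlarged crop to read the corners.

```bash
cat >h.py <<'E'
import numpy as np,cv2
from rig import r
from scipy.spatial.transform import Rotation as R
def cam(n,o=None):
    c=r.get_calibration(n);K=np.array(c["K"])
    if "position" in c:
        q=c["attitude"];return K,R.from_quat([q[1],q[2],q[3],q[0]]).as_matrix(),np.array(c["position"])
    q=o["eef_rot"];Rt=R.from_quat([q[1],q[2],q[3],q[0]]).as_matrix();T=np.array(c["T_tool_cam"])
    return K,Rt@T[:3,:3],Rt@T[:3,3]+o["tool_pos"]
def ray(C,uv,z):
    K,Rm,p=C;d=Rm@np.linalg.solve(K,[uv[0],uv[1],1]);return p+d*(z-p[2])/d[2]
def proj(C,P):
    K,Rm,p=C;c=K@(Rm.T@(np.array(P)-p));return c[:2]/c[2]
E
python3 - <<'E'
import cv2,numpy as np
a=cv2.imread("pics/side0.png")[215:315,130:270];b=cv2.imread("pics/scene0.png")[140:300,150:430]
A=cv2.resize(a,None,fx=4,fy=4,interpolation=cv2.INTER_CUBIC)[:, :];B=cv2.resize(b,None,fx=2.85,fy=2.85)
cv2.imwrite("pics/c1.png",A);cv2.imwrite("pics/c2.png",B);print(A.shape,B.shape)
E
```

```text
(400, 560, 3) (456, 798, 3)
```

View pics/c1.png

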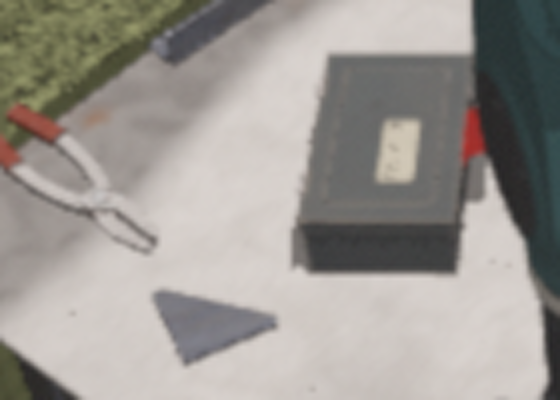

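View pics/c2.png

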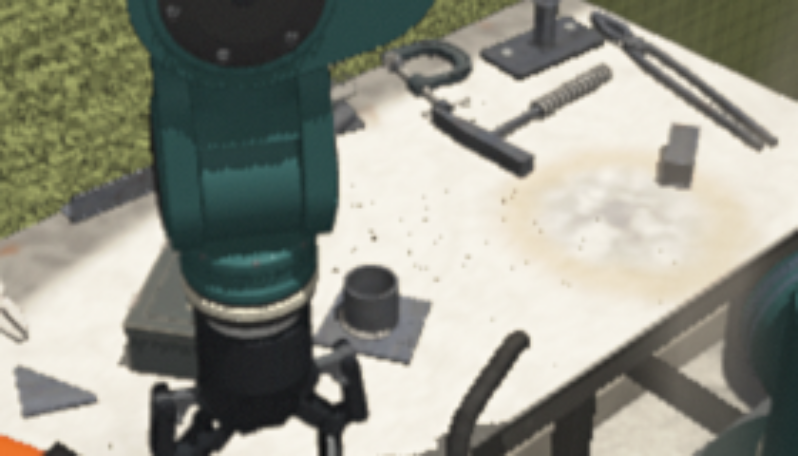

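The crops show the following (crop pixels):
- **Lid corners:** (328,54), (298,225) and (459,225), with the tab on the right edge at about (473,135).
- **Stub:** tube rim centre about (371,283), plate corners (430,298), (408,362) and (318,345).
- **Bystanders to the right:** hammer head from (435,110) to (530,170), offcut at (675,175).

```bash
python3 - <<'E'
from h import *
S=cam("side");C=cam("scene")
s=lambda u,v,z:np.round(ray(S,(130+u/4,215+v/4),z)[:2]).tolist()
c=lambda u,v,z:np.round(ray(C,(150+u/2.85,140+v/2.85),z)[:2]).tolist()
P=[np.array(s(*p,65)) for p in((328,54),(298,225),(459,225))]
print("lid",P,np.linalg.norm(P[0]-P[1]),np.linalg.norm(P[1]-P[2]))
xa=P[1]-P[2];print("ang from depth edge",np.degrees(np.arctan2(xa[1],xa[0])));h=P[0]-P[1];print("hinge dir",np.degrees(np.arctan2(h[1],h[0])))
print("tab",s(480,110,74),s(484,155,74))
print("gusset",s(152,292,5),s(275,322,5),s(187,363,5))
print("tube top",c(371,283,57),"plate",c(430,298,6),c(408,362,6),c(318,345,6))
print("hammer",c(435,110,20),c(530,172,10),c(608,70,10),"offcut",c(660,185,0),c(690,187,0),c(697,125,35))
print("clamp",c(395,60,10),"table edge",c(798,240,0),c(580,395,0),"base plate",c(485,55,5),"dark patch",c(350,130,10),"burn",c(620,215,0))
E
```

```text
lid [array([688., 221.]), array([583., 362.]), array([490., 294.])] 175.80102388780332 115.20850663036997
ang from depth edge 36.17362904577208
hinge dir -53.32565033042684
tab [546.0, 204.0] [514.0, 237.0]
gusset [667.0, 440.0] [574.0, 405.0] [599.0, 469.0]
tube top [482.0, 129.0] plate [469.0, 57.0] [411.0, 142.0] [490.0, 193.0]
hammer [715.0, -185.0] [555.0, -186.0] [648.0, -429.0] offcut [446.0, -290.0] [420.0, -313.0] [467.0, -378.0]
clamp [849.0, -241.0] table edge [276.0, -322.0] [269.0, 45.0] base plate [786.0, -344.0] dark patch [762.0, -88.0] burn [438.0, -210.0]
```

Estimates from these rays:
- **Box:** origin about (587,256), with its x axis at 36.5°.
- **Workpiece:** about (480,127).

I'll push the tube along (0.2,-0.98) by about 155 mm, cradled by two half-open fingers. First I go above the start point and turn the tool.

Call:
{"op": "apply_moves", "data": {
  "motion": [
    [0,0,-0.1,0.023,-0.0265,0,47],
    [0,0,-0.1,0.023,-0.0265,0,47],
    [0,0,-0.1,0.023,-0.0265,0,47],
    [0,0,-0.1,0.023,-0.0265,0,47],
    [0,0,-0.1,0.023,-0.0265,0,47],
    [0,0,-0.1,0.023,-0.0265,0,47],
    [0,0,-0.1,0.023,-0.0265,0,47],
    [0,0,-0.1,0.023,-0.0265,0,47],
    [0,0,-0.1,0.023,-0.0265,0,47],
    [0,0,-0.09,0.023,-0.0265,0,47]
  ]
}}

```text
t: 0.93
tool_pos: [426.3, 220.6, 231.2]
eef_rot: [-0.0, 0.635, 0.772, -0.0]
force: [0.7, -0.0, -0.6]
finger_gap: 40.0
gripper_force: 0.0
```

Call:
{"op": "apply_moves", "data": {
  "motion": [
    [0,0,0,0.023,-0.0265,0,47],
    [0,0,0,0.022,-0.0265,0,47],
    [0,0,0,0,0,0,47],
    [0,0,0,0,0,0,47],
    [0,0,0,0,0,0,47],
    [0,0,0,0,0,0,47],
    [0,0,0,0,0,0,47],
    [0,0,0,0,0,0,47],
    [0,0,0,0,0,0,47],
    [0,0,0,0,0,0,47]
  ]
}}

```text
t: 1.77
tool_pos: [470.4, 169.6, 231.4]
eef_rot: [0.0, 0.633, 0.774, 0.0]
force: [0.8, 0.1, -0.6]
finger_gap: 40.4
gripper_force: 0.0
```

```bash
python3 - <<'E'
from h import *
o=r.get_obs();print({k:np.round(o[k],3).tolist() for k in("t","tool_pos","eef_rot","joint_positions","finger_gap")})
C=cam("wrist",o);im=r.snapshot("wrist")[:,:,::-1].copy()
np.save("w1.npy",np.r_[C[0].ravel(),C[1].ravel(),C[2]])
cv2.imwrite("pics/w1.png",im)
for n,P in dict(plate=(480,127,6),tube=(482,129,57),tab=(521,207,74)).items():print(n,proj(C,P).round())
E
```

```text
{'t': 1.767, 'tool_pos': [470.395, 169.581, 231.364], 'eef_rot': [0.0, 0.633, 0.774, 0.0], 'joint_positions': [0.183, 0.22, -0.107, 1.243, 0.0, 1.554], 'finger_gap': 40.374}
plate [287. 220.]
tube [289. 235.]
tab [354. 164.]
```

View pics/w1.png

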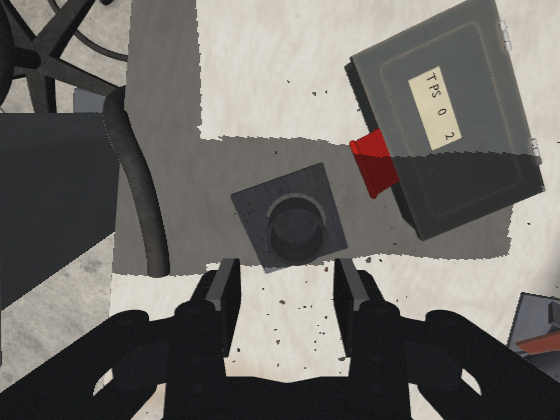

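The wrist view shows the plate corners at (232,195), (322,163), (347,247) and (265,272), with the tube rim centred near (297,228). The tab's outer edge runs from (350,145) to (373,198). Lid corners are at (350,58), (495,0), (544,190) and (422,240).

```bash
python3 - <<'E'
from h import *
o=r.get_obs();C=cam("wrist",o)
for n,u,v,z in [("p",232,195,6),("p",322,163,6),("p",347,247,6),("p",265,272,6),("tube",297,228,57),("tab",350,145,74),("tab",373,198,74),("lid",350,58,65),("lid",495,0,65),("lid",544,190,65),("lid",422,240,65)]:
    print(n,ray(C,(u,v),z)[:2].round())
print(C[2])
E
```

```text
p [418. 143.]
p [503. 194.]
p [551. 110.]
p [468.  63.]
tube [488. 137.]
tab [514. 222.]
tab [544. 182.]
lid [499. 288.]
lid [598. 349.]
lid [693. 217.]
lid [602. 151.]
[457.24947265 238.41524393 373.49118821]
```

Call:
{"op": "apply_moves", "data": {
  "motion": [
    [0,0,0,0.007,0.003,-0.02,47],
    [0,0,0,0,0,-0.03,47],
    [0,0,0,0,0,-0.03,47],
    [0,0,0,0,0,-0.03,47],
    [0,0,0,0,0,-0.025,47],
    [0,0,0,0,0,-0.025,47],
    [0,0,0,0,0,-0.02,47],
    [0,0,0,0,0,-0.02,47],
    [0,0,0,0,0,-0.013,47],
    [0,0,0,0,0,0,47]
  ]
}}

```text
t: 2.65
tool_pos: [476.2, 172.0, 16.1]
eef_rot: [-0.001, 0.633, 0.774, -0.001]
force: [0.3, 0.4, 0.3]
finger_gap: 40.0
gripper_force: 0.0
```

Call:
{"op": "apply_moves", "data": {
  "motion": [
    [0,0,0,0.001,-0.005,0,47],
    [0,0,0,0.001,-0.005,0,47],
    [0,0,0,0.001,-0.005,0,47],
    [0,0,0,0.001,-0.005,0,47],
    [0,0,0,0.001,-0.005,0,47],
    [0,0,0,0.001,-0.005,0,47],
    [0,0,0,0.001,-0.005,0,47],
    [0,0,0,0.001,-0.005,0,47],
    [0,0,0,0.001,-0.005,0,47],
    [0,0,0,0.001,-0.005,0,47]
  ]
}}

```text
t: 3.48
tool_pos: [488.0, 122.0, 18.8]
eef_rot: [-0.0, 0.633, 0.774, 0.001]
force: [-0.7, 6.1, 5.8]
finger_gap: 39.8
gripper_force: 3.8
```

```bash
python3 - <<'E'
from h import *
o=r.get_obs();print(o["t"],o["tool_pos"],o["force"],o["joint_positions"])
a=r.snapshot("wrist")[:,:,::-1];b=r.snapshot("scene")[150:310,150:364,::-1]
b=cv2.resize(b,(560,420))
cv2.imwrite("pics/m1.png",cv2.resize(np.hstack([a,b]),(800,300)))
E
```

```text
3.4833 [488.00362956 122.02975717  18.77603072] [-0.7046918   6.08429544  5.79872597] [ 8.23397391e-02  3.91896479e-01 -4.91020683e-01  6.86949648e-01
  9.79397283e-04  1.45407843e+00]
```

View pics/m1.png

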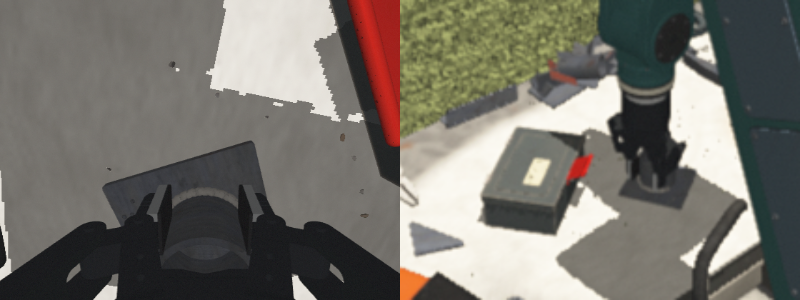

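The wrist view (left) shows the tube nested between the two fingers with the plate flat. The scene view shows the box with its lid shut. I keep pushing.

Call:
{"op": "apply_moves", "data": {
  "motion": [
    [0,0,0,0.0012,-0.006,0,47],
    [0,0,0,0.0012,-0.006,0,47],
    [0,0,0,0.0012,-0.006,0,47],
    [0,0,0,0.0012,-0.006,0,47],
    [0,0,0,0.0012,-0.006,0,47],
    [0,0,0,0.0012,-0.006,0,47],
    [0,0,0,0.0012,-0.006,0,47],
    [0,0,0,0.0012,-0.006,0,47],
    [0,0,0,0.0012,-0.006,0,47],
    [0,0,0,0.0012,-0.006,0,47]
  ]
}}

```text
t: 4.42
tool_pos: [499.7, 61.6, 18.3]
eef_rot: [-0.0, 0.633, 0.774, 0.0]
force: [-1.0, 5.7, 4.1]
finger_gap: 39.6
gripper_force: 3.2
```

Call:
{"op": "apply_moves", "data": {
  "motion": [
    [0,0,0,0.0012,-0.006,0,47],
    [0,0,0,0.0012,-0.006,0,47],
    [0,0,0,0.0012,-0.006,0,47],
    [0,0,0,0.0012,-0.006,0,47],
    [0,0,0,0.0012,-0.006,0,47],
    [0,0,0,0.0012,-0.006,0,47],
    [0,0,0,0.0012,-0.006,0,47],
    [0,0,0,0.001,-0.005,0,47],
    [0,0,0,0.001,-0.004,0,47],
    [0,0,0,0,-0.002,0,47]
  ]
}}

```text
t: 5.25
tool_pos: [510.2, 8.5, 18.3]
eef_rot: [0.0, 0.634, 0.774, 0.0]
force: [-0.0, 3.8, 4.4]
finger_gap: 40.4
gripper_force: 3.2
```

Call:
{"op": "apply_moves", "data": {
  "motion": [
    [0,0,0,0,0,0,47],
    [0,0,0,0,0,0,47],
    [0,0,0,0,0,0,47],
    [0,0,0,-0.001,0.005,0,47],
    [0,0,0,-0.002,0.01,0,47],
    [0,0,0,-0.002,0.01,0,47],
    [0,0,0,-0.002,0.01,0,47],
    [0,0,0,0,0,0.02,47],
    [0,0,0,0,0,0.03,47],
    [0,0,0,0,0,0.03,47]
  ]
}}

```text
t: 6.08
tool_pos: [501.9, 45.5, 98.9]
eef_rot: [-0.001, 0.633, 0.774, -0.001]
force: [0.0, 0.2, -0.4]
finger_gap: 40.2
gripper_force: 0.0
```

The workpiece now sits at about (516,-22), roughly 285 mm from the box by the estimate. Next I triangulate the tab from the side and scene views and compute the tool turn: fingers shut, tilted 50° up so they point at the box front 40° below horizontal.

```bash
cat >>h.py <<'E'
def red(n,im):
    h=cv2.cvtColor(im,cv2.COLOR_RGB2HSV);m=((h[...,0]<8)|(h[...,0]>172))&(h[...,1]>180)&(h[...,2]>90)
    k,l,s,c=cv2.connectedComponentsWithStats(m.astype(np.uint8));return [(s[i].tolist(),c[i].round(1).tolist()) for i in range(1,k) if s[i][4]>15]
E
python3 - <<'E'
from h import *
B=np.array([591,254]);
for n in("side","scene"):
    im=r.snapshot(n);C=cam(n);print(n,red(n,im));cv2.imwrite(f"pics/{n}2.png",im[:,:,::-1])
    for c in red(n,im):
        if abs(c[1][0]-proj(C,(530,208,70))[0])<40: print(n,c[1],"z68",ray(C,c[1],68))
    print("exp",proj(C,(530,208,68)))
a=np.radians(36.5);u=np.array([np.cos(a),np.sin(a),0]);z=np.array([0,0,1.])
tz=np.cos(np.radians(40))*u-np.sin(np.radians(40))*z;ty=np.sin(np.radians(40))*u+np.cos(np.radians(40))*z
T=np.c_[np.cross(ty,tz),ty,tz];q=r.get_obs()["eef_rot"];Q=R.from_quat([q[1],q[2],q[3],q[0]])
print("rotvec",(R.from_matrix(T)*Q.inv()).as_rotvec())
b=cv2.resize(cv2.imread("pics/scene2.png")[140:300,150:363],(532,400));s=cv2.resize(cv2.imread("pics/side2.png")[190:290,190:257],(268,400))
cv2.imwrite("pics/m2.png",np.hstack([b,s]))
E
```

```text
side []
exp [253.31181552 246.9677478 ]
scene [([139, 59, 55, 18, 229], [164.6, 67.4]), ([240, 234, 12, 12, 79], [245.4, 238.9]), ([155, 399, 5, 11, 38], [157.0, 403.9])]
scene [245.4, 238.9] z68 [538.56803464 210.15992789  68.        ]
exp [247.89541852 239.99787206]
rotvec [ 0.35647227 -0.79755662  0.409742  ]
```

View pics/m2.png

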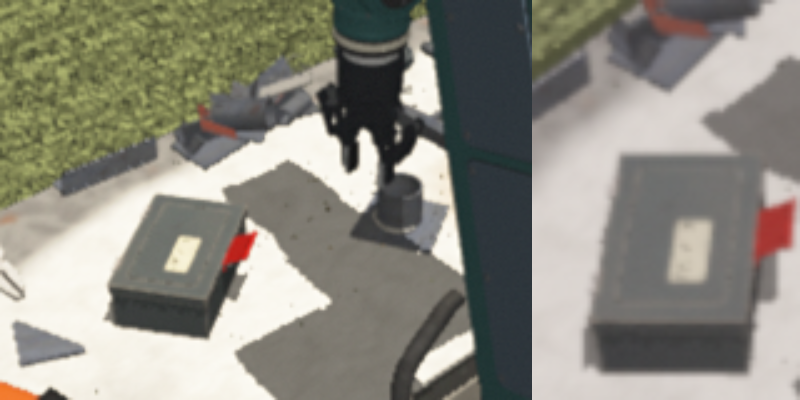

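The scene crop shows the workpiece standing flat, well clear of the shut box. The tab's outer edge lies around (253,247) in the scene crop and around (793,226) in the side crop. I triangulate the tab and check the workpiece while the tilt starts.

```bash
python3 - <<'E'
from h import *
w=np.load("w1.npy");W=(w[:9].reshape(3,3),w[9:18].reshape(3,3),w[18:])
S=cam("side");C=cam("scene")
def tri(L):
    A=np.zeros((3,3));b=np.zeros(3)
    for (K,Rm,p),uv in L:
        d=Rm@np.linalg.solve(K,[*uv,1]);d/=np.linalg.norm(d);M=np.eye(3)-np.outer(d,d);A+=M;b+=M@p
    x=np.linalg.solve(A,b);return x.round(1),[(proj(c,x)-uv).round(1).tolist() for c,uv in L]
print("tab",tri([(C,(251.2,238.8)),(S,(255.1,246.5)),(W,(361.5,171.5))]))
sc=lambda u,v:(150+u/2.5,140+v/2.5); sd=lambda u,v:(190+(u-532)/4,190+v/4)
for p,q,w1 in[((152,196),(622,156),(544,190)),((246,210),(764,156),(422,240)),((210,300),(748,326),(350,58)),((112,290),(597,324),(495,0))]:
    print("lid?",ray(C,sc(*p),65)[:2].round(),ray(S,sd(*q),65)[:2].round())
P=[ray(C,sc(*p),6)[:2].round() for p in((352,236),(449,207),(430,250))];print(P,(P[0]+P[1])/2,ray(C,sc(401,190),57)[:2])
E
```

```text
tab (array([529.2, 200. ,  66.5]), [[-0.9, 0.5], [0.1, -0.6], [-2.0, 1.1]])
lid? [687. 224.] [685. 222.]
lid? [590. 157.] [595. 156.]
lid? [491. 288.] [491. 296.]
lid? [575. 358.] [580. 359.]
[array([525.,  46.]), array([487., -85.]), array([442.,  -5.])] [506.  -19.5] [504.59186545 -14.93947166]
```

Call:
{"op": "apply_moves", "data": {
  "motion": [
    [0.036,-0.08,0.041,-0.006,0.01,0.006,0],
    [0.036,-0.08,0.041,-0.006,0.01,0.006,0],
    [0.036,-0.08,0.041,-0.006,0.01,0.006,0],
    [0.036,-0.08,0.041,-0.006,0.01,0.006,0],
    [0.036,-0.08,0.041,-0.006,0.01,0.006,0],
    [0.036,-0.08,0.041,-0.006,0.01,0.006,0],
    [0.036,-0.08,0.041,-0.006,0.01,0.006,0],
    [0.036,-0.08,0.041,-0.006,0.01,0.006,0],
    [0.036,-0.08,0.041,-0.006,0.01,0.006,0],
    [0.032,-0.08,0.041,-0.006,0.01,0.006,0]
  ]
}}

```text
t: 7.02
tool_pos: [441.6, 145.7, 158.7]
eef_rot: [0.189, 0.406, 0.81, 0.378]
force: [0.8, 0.1, 0.4]
finger_gap: 0.1
gripper_force: 0.0
```

The workpiece is at about (506,-18), roughly 283 mm from the box. I use B = (590,252) and lower to the standoff in front of the tab.

Call:
{"op": "apply_moves", "data": {
  "motion": [
    [0,0,0,0.003,0.002,-0.012,0],
    [0,0,0,0.003,0.002,-0.015,0],
    [0,0,0,0.003,0.002,-0.015,0],
    [0,0,0,0.003,0.002,-0.015,0],
    [0,0,0,0.003,0.002,-0.015,0],
    [0,0,0,0.003,0.002,-0.015,0],
    [0,0,0,0.003,0.002,-0.015,0],
    [0,0,0,0.003,0.002,-0.01,0],
    [0,0,0,0.003,0.001,-0.006,0],
    [0,0,0,0.001,0,0,0]
  ]
}}

```text
t: 7.85
tool_pos: [494.3, 153.8, 67.9]
eef_rot: [0.169, 0.406, 0.82, 0.366]
force: [-0.2, -0.6, 0.6]
finger_gap: -0.0
gripper_force: 0.0
```

```bash
python3 - <<'E'
from h import *
o=r.get_obs();q=o["eef_rot"];M=R.from_quat([q[1],q[2],q[3],q[0]]).as_matrix()
print(o["t"],o["tool_pos"],o["joint_positions"].round(2) if hasattr(o["joint_positions"],'round') else o["joint_positions"],"tz",M[:,2].round(3),"ty",M[:,1].round(3))
C=cam("wrist",o);im=r.snapshot("wrist")[:,:,::-1].copy();print(proj(C,(524,203,74)),proj(C,o["tool_pos"]),red("w",im[:,:,::-1].copy()))
s=cv2.resize(r.snapshot("scene")[150:310,180:340,::-1],(420,420))
cv2.imwrite("pics/m3.png",cv2.resize(np.hstack([im,s]),(798,342)))
E
```

```text
7.85 [494.32550045 153.81342477  67.94846126] [-0.18  0.21 -1.17 -0.44  0.59  0.93] tz [ 0.575  0.462 -0.675] ty [0.542 0.402 0.738]
[364.69486999 208.75519457] [286.233491   276.90522869] [([360, 159, 15, 5, 37], [364.7, 161.0]), ([364, 161, 15, 100, 873], [370.5, 210.2])]
```

View pics/m3.png

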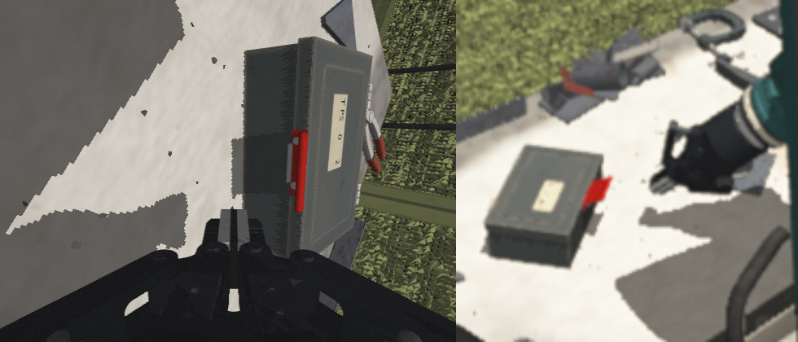

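The scene crop shows the box shut with its tab free and the gripper tilted in front of it. The wrist view puts the tab at (370,210), as predicted, but joint 3 has reached its limit near -1.17. I'll use a steeper tool, 57° below horizontal.

```bash
python3 - <<'E'
from h import *
o=r.get_obs();q=o["eef_rot"];Q=R.from_quat([q[1],q[2],q[3],q[0]])
a=np.radians(36.5);e=np.radians(57);u=np.array([np.cos(a),np.sin(a),0]);z=np.array([0,0,1.])
tz=np.cos(e)*u-np.sin(e)*z;ty=np.sin(e)*u+np.cos(e)*z
print((R.from_matrix(np.c_[np.cross(ty,tz),ty,tz])*Q.inv()).as_rotvec())
B=np.array([590,252.]);v=np.array([-u[1],u[0]]);h=14.5
for al in [-6,0,10,20,30,40,50,60,70,80,90,96,102,105]:
    A=np.radians(al);x=60-130*np.cos(A)-h*np.sin(e);zz=64+130*np.sin(A)-h*np.cos(e)
    print(al,(B+x*u[:2]-3*v).round(),zz.round())
S=cam("side");C=cam("scene");print("hood",ray(S,(205,90),380)[:2],ray(S,(293,85),380)[:2],ray(C,(222,65),380)[:2],ray(C,(310,65),380)[:2])
E
```

```text
[-0.16841221  0.19177435 -0.0196311 ]
-6 [526. 201.] 43.0
0 [526. 201.] 56.0
10 [527. 202.] 79.0
20 [532. 205.] 101.0
30 [540. 211.] 121.0
40 [550. 219.] 140.0
50 [563. 228.] 156.0
60 [578. 239.] 169.0
70 [594. 252.] 178.0
80 [612. 265.] 184.0
90 [630. 278.] 186.0
96 [641. 286.] 185.0
102 [652. 294.] 183.0
105 [657. 298.] 182.0
hood [890.85896905 -11.683418  ] [ 681.93927932 -200.39340823] [988.14960753 -67.75721701] [ 797.47513512 -284.45030729]
```

Call:
{"op": "apply_moves", "data": {
  "motion": [
    [-0.056,0.064,-0.0065,-0.003,0.004,0,0],
    [-0.056,0.064,-0.0065,-0.003,0.004,0,0],
    [-0.056,0.064,-0.0065,-0.003,0.004,0,0],
    [0,0,0,-0.002,0.0035,-0.007,0],
    [0,0,0,0,0,-0.01,0],
    [0,0,0,0,0,-0.01,0],
    [0,0,0,0,0,0,0],
    [0,0,0,0,0,0,0],
    [0,0,0,0,0,0,0],
    [0,0,0,0,0,0,0]
  ]
}}

```text
t: 8.78
tool_pos: [483.8, 168.4, 42.7]
eef_rot: [0.129, 0.432, 0.856, 0.254]
force: [0.3, 0.2, -0.3]
finger_gap: -0.1
gripper_force: 0.0
```

```bash
python3 - <<'E'
from h import *
o=r.get_obs();q=o["eef_rot"];M=R.from_quat([q[1],q[2],q[3],q[0]]).as_matrix()
print(o["t"],o["tool_pos"],np.round(o["joint_positions"],2),"tz",M[:,2].round(3),o["force"])
C=cam("wrist",o);im=r.snapshot("wrist");print(proj(C,(524,203,74)),red("w",im))
c=[p for p in red("w",im) if p[0][4]>300][0][0]
for v in(c[1],c[1]+c[3]): print("tab outer ends z74",ray(C,(c[0],v),74).round())
E
```

```text
8.7833 [483.84593997 168.44064164  42.69966527] [-0.01  0.19 -1.   -0.1   0.34  1.  ] tz [ 0.44   0.324 -0.838] [ 0.26429465  0.15835688 -0.26255246]
[425.66916173 266.04469499] [([423, 204, 29, 119, 1552], [436.2, 262.4])]
tab outer ends z74 [501. 222.  74.]
tab outer ends z74 [544. 181.  74.]
```

Call:
{"op": "apply_moves", "data": {
  "motion": [
    [0,0,0,0.005,0.004,0,0],
    [0,0,0,0.005,0.004,0,0],
    [0,0,0,0.005,0.004,0,0],
    [0,0,0,0.005,0.004,0,0],
    [0,0,0,0.005,0.004,0,0],
    [0,0,0,0.005,0.004,0,0],
    [0,0,0,0.005,0.004,0,0],
    [0,0,0,0.005,0.004,0,0],
    [0,0,0,0,0,0,0],
    [0,0,0,0,0,0,0]
  ]
}}

```text
t: 9.67
tool_pos: [523.7, 200.8, 41.8]
eef_rot: [0.128, 0.431, 0.856, 0.254]
force: [0.4, 0.9, 0.1]
finger_gap: -0.0
gripper_force: 0.0
```

Call:
{"op": "apply_moves", "data": {
  "motion": [
    [0,0,0,0,0,0.005,0],
    [0,0,0,0,0,0.005,0],
    [0,0,0,0,0,0.005,0],
    [0,0,0,0,0,0.005,0],
    [0,0,0,0,0,0.005,0],
    [0,0,0,0.0005,0.0005,0.005,0],
    [0,0,0,0.0005,0.0005,0.005,0],
    [0,0,0,0.001,0.0005,0.005,0],
    [0,0,0,0,0,0,0],
    [0,0,0,0,0,0,0]
  ]
}}

```text
t: 10.5
tool_pos: [525.5, 202.1, 82.1]
eef_rot: [0.128, 0.432, 0.856, 0.254]
force: [-2.0, -1.3, -0.2]
finger_gap: 0.5
gripper_force: 0.8
```

```bash
python3 - <<'E'
from h import *
o=r.get_obs();print(o["t"],o["tool_pos"],o["force"])
im=r.snapshot("wrist")[:,:,::-1];a=cv2.resize(r.snapshot("side")[190:290,180:280,::-1],(420,420))
s=cv2.resize(r.snapshot("scene")[180:280,180:280,::-1],(420,420))
cv2.imwrite("pics/m4.png",cv2.resize(np.hstack([im,s,a]),(800,240)))
E
```

```text
10.5 [525.53540951 202.07482095  82.11344666] [-2.03421773 -1.30231655 -0.24391425]
```

View pics/m4.png

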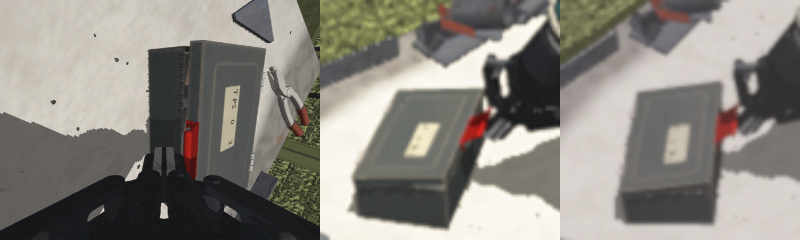

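The tip is under the tab and the lid has started to rise: a gap shows at the skirt in the wrist view at about (187,70). I follow the arc.

Call:
{"op": "apply_moves", "data": {
  "motion": [
    [0,0,0,0.002,0.001,0.009,0],
    [0,0,0,0.002,0.001,0.009,0],
    [0,0,0,0.003,0.002,0.009,0],
    [0,0,0,0.003,0.002,0.008,0],
    [0,0,0,0.004,0.003,0.008,0],
    [0,0,0,0.004,0.003,0.008,0],
    [0,0,0,0.004,0.003,0.007,0],
    [0,0,0,0.005,0.003,0.006,0],
    [0,0,0,0.005,0.004,0.006,0],
    [0,0,0,0.005,0.004,0.005,0]
  ]
}}

```text
t: 11.48
tool_pos: [563.3, 228.4, 157.5]
eef_rot: [0.128, 0.432, 0.856, 0.254]
force: [0.0, -0.8, 0.7]
finger_gap: -0.1
gripper_force: 0.6
```

```bash
python3 - <<'E'
from h import *
o=r.get_obs();print(o["t"],o["tool_pos"],o["force"],np.round(o["joint_positions"],2))
C=cam("scene");a=np.radians(36.5);u=np.array([np.cos(a),np.sin(a)])
print(red("s",r.snapshot("scene")))
for th in(0,10,20,30,40,50):
    t=np.radians(th+3);rr=130;print(th,proj(C,[*(np.array([590,252])+(60-rr*np.cos(t))*u),64+rr*np.sin(t)]).round())
E
```

```text
11.4833 [563.25839821 228.38325477 157.49975003] [ 0.00646062 -0.82931411  0.67672143] [ 0.12  0.14 -0.62  0.3   0.27  1.13]
[([139, 59, 55, 17, 206], [165.1, 67.1]), ([228, 208, 4, 10, 23], [229.5, 212.1]), ([155, 399, 5, 11, 38], [156.9, 404.0])]
0 [246. 239.]
10 [245. 233.]
20 [242. 226.]
30 [238. 220.]
40 [233. 214.]
50 [227. 209.]
```

The red tab in the scene view is at (229,212), which matches a lid angle of about 45°, in step with the tool. I continue.

Call:
{"op": "apply_moves", "data": {
  "motion": [
    [0,0,0,0.006,0.004,0.006,0],
    [0,0,0,0.006,0.005,0.005,0],
    [0,0,0,0.007,0.005,0.004,0],
    [0,0,0,0.007,0.005,0.004,0],
    [0,0,0,0.007,0.005,0.003,0],
    [0,0,0,0.007,0.005,0.003,0],
    [0,0,0,0.007,0.005,0.002,0],
    [0,0,0,0.007,0.005,0.001,0],
    [0,0,0,0.007,0.005,0.001,0],
    [0,0,0,0.007,0.005,0,0]
  ]
}}

```text
t: 12.37
tool_pos: [631.4, 277.6, 186.1]
eef_rot: [0.128, 0.432, 0.856, 0.254]
force: [0.2, -0.2, 0.6]
finger_gap: -0.1
gripper_force: 0.2
```

Call:
{"op": "apply_moves", "data": {
  "motion": [
    [0,0,0,0.006,0.004,0,0],
    [0,0,0,0.006,0.004,0,0],
    [0,0,0,0.005,0.004,-0.001,0],
    [0,0,0,0.005,0.004,-0.001,0],
    [0,0,0,0.004,0.003,0,0],
    [0,0,0,0,0,0,0],
    [0,0,0,0,0,0,0],
    [0,0,0,0,0,0,0],
    [0,0,0,0,0,0,0],
    [0,0,0,0,0,0,0]
  ]
}}

```text
t: 13.2
tool_pos: [656.5, 295.9, 184.1]
eef_rot: [0.128, 0.432, 0.856, 0.254]
force: [-0.2, 0.2, -0.2]
finger_gap: -0.1
gripper_force: 0.0
```

```bash
python3 - <<'E'
from h import *
o=r.get_obs();print(o["t"],o["tool_pos"],o["force"],np.round(o["joint_positions"],2))
C=cam("scene");a=np.radians(36.5);u=np.array([np.cos(a),np.sin(a)])
im=r.snapshot("scene");print(red("s",im))
for th in(80,90,95,100,105):
    t=np.radians(th+3);rr=130;print(th,proj(C,[*(np.array([590,252])+(60-rr*np.cos(t))*u),64+rr*np.sin(t)]).round())
w=r.snapshot("wrist")[:,:,::-1];s=cv2.resize(im[130:290,120:280,::-1],(420,420))
cv2.imwrite("pics/m5.png",cv2.resize(np.hstack([w,s]),(800,343)))
E
```

```text
13.2 [656.45090858 295.88697125 184.06039342] [-0.19745386  0.24145323 -0.18216773] [ 0.22  0.28 -0.34  0.41  0.22  1.22]
[([139, 59, 55, 18, 216], [165.3, 67.2]), ([178, 189, 12, 17, 111], [184.1, 197.2]), ([155, 399, 5, 11, 40], [156.9, 404.0])]
80 [204. 199.]
90 [196. 197.]
95 [192. 197.]
100 [188. 197.]
105 [185. 198.]
```

View pics/m5.png

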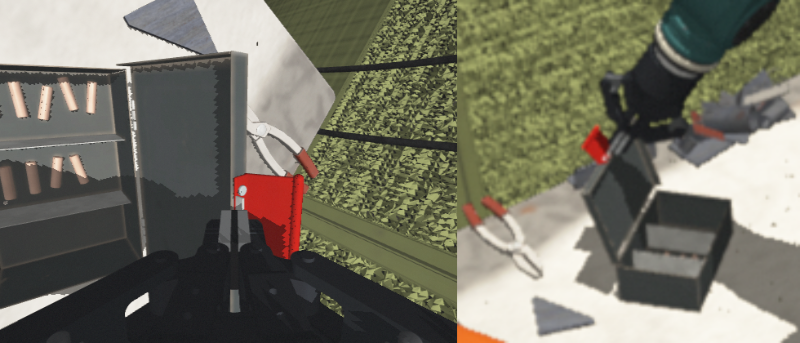

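The lid is open against its stop, with the tab at (184,197) matching 105°. There is no contact force. I retract the tool along -u and up.

Call:
{"op": "apply_moves", "data": {
  "motion": [
    [0,0,0,-0.006,-0.0045,0,0],
    [0,0,0,-0.012,-0.009,0,0],
    [0,0,0,-0.016,-0.012,0,0],
    [0,0,0,-0.016,-0.012,0.002,0],
    [0,0,0,-0.016,-0.012,0.005,0],
    [0,0,0,-0.016,-0.012,0.005,0],
    [0,0,0,-0.012,-0.009,0.005,0],
    [0,0,0,-0.006,-0.004,0,0],
    [0,0,0,0,0,0,0],
    [0,0,0,0,0,0,0]
  ]
}}

```text
t: 14.13
tool_pos: [556.8, 221.5, 201.0]
eef_rot: [0.128, 0.432, 0.856, 0.254]
force: [0.4, 0.1, -0.2]
finger_gap: 0.4
gripper_force: 0.0
```

```bash
python3 - <<'E'
from h import *
o=r.get_obs();print(o["t"],o["tool_pos"],o["force"])
im=r.snapshot("scene");t=[c for c in red("s",im) if abs(c[1][1]-197)<15];print(t)
if t and abs(t[0][1][0]-184)<5: print(r.finish_job())
E
```

```text
14.1333 [556.80503096 221.48135007 201.03679988] [ 0.42760109  0.14273062 -0.22647969]
[([178, 189, 14, 17, 125], [184.6, 197.0])]
the job is handed in; nothing more can be done
None
```

I pushed the workpiece aside flat, to about 283 mm from the box by camera estimate, then flipped the lid open so it leans on its stop, backed the arm clear and handed the job in at about 14 s; no verdict was returned.

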